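# Shift the air-gauge selector lever through its H-gate

### The arm

A 6-joint arm with a two-finger parallel gripper is mounted at the origin on a cart in front of the work surface, level with it; the furniture and walls round the work are solid. World frame = base frame: x ahead of the robot, y to its left, z up, the work surface at z = 0. Lengths are in m, angles in rad, forces in N, time in s.
With the tool pointing down it reaches from about 0.4 to 0.825 m from the base axis. Payload 7 kg.
Tool frame: the origin (TCP) lies midway between the tips of the shut fingers; the grasp point (between the pads) lies hold_point_z behind it (hold_point_z is the distance from the TCP to the grasp point, in m); z points along the fingers, y is the line along which they close (so a half turn about z gives the same grasp; the last joint's range is limited). The gripper opens to 88 mm and grips with 3 to 60 N. Pads are 19 mm wide; open, the fingers measure 130 mm over their backs; the gripper's body (78 mm by 193 mm) begins 47 mm behind the grasp point.
Start: joints at [1.596, 0.359, 0.012, 0, -1.224, -0.288], TCP at [0.175, 0.652, 0.227] pointing down, gripper open.
Joint ranges: [-3.07, 3.07], [-1.43, 2.12], [-1.02, 1.25], [-3.03, 1.67], [-3.05, -0], [-3.03, 3.03]. Speed limits (rad/s): [2.39, 2.39, 3.01, 3.14, 3.14, 3.14].

### API

Orientations are given as [roll, pitch, yaw] about the fixed x, y, z axes, in that order (R = Rz(yaw) Ry(pitch) Rx(roll)).
In Python, from station import * gives the robot as it stands.
- The arm moves only by the tool apply_moves, never from a script. Its argument "steps" is a list of rows, each an object with "translation": the shift along the world's x, y, z scaled (see below), a list of three; "rotation": the turn, a rotation vector about the world's x, y, z scaled (see below), a list of three. A call has exactly 10 rows; each row is the pose to reach, as a shift and turn from the pose commanded when the call began; what a row does not reach only later rows make up. The controller multiplies each number of a shift by 250 mm and each number of a turn by 30 degrees. A row lasts 1/12 s, in which the tool goes at most 41.7 mm and 7.16 degrees, less where a joint would pass 70% of its speed; a pose out of reach is approached as far as the arm can. A call with a number of a shift or a turn outside -1 to 1 is refused whole. A call with a gripper value outside its range is refused whole. "jaw" is the closure, from -1 (fully open) to 1 (shut), so that 0 is half open, set as the call begins (left out, the last holds). The fingers move at their own pace and stop on an object; "newtons" is the grip in N (left out, the last holds). Time passes only in rows, so rows that repeat a pose let the fingers close, or fill a call up. It gives the time, the measured TCP pose, the force, the opening and the grip force at its end, in the units of the state.
- get_state(): the state, without advancing time (a new reading comes with each control period).
- grab_frame(name): name is "side" or "top" or "wrist"; returns the picture (480x640x3 uint8, blue, green, red); there is no depth.
- camera_model(name): a dict with "fx", "fy", "cx", "cy" (pixels), "xyz" and "rotation" of the camera in the world. Camera axes: x right, y down, z forward; pixel columns grow to the right and rows downward; lengths in m; the calibration is good to about 2 mm. A picture is of the moment at which its call begins: read the wrist's pose just before it. camera_model takes no time and is no camera call; for the wrist camera it gives the pose at the moment of the call.
- job_done(): hands the job in; it is judged then, once.
The state is a dict: "t": time; "q": joint angles; "qd": joint speeds; "joint_efforts": joint torques, N m; "eef_pos": TCP position; "ee_rot": TCP orientation; "force": force on the tool from outside, world axes, zero at the start; "moment": the same for the moment, N m; "width": finger opening in m; "gripper_force": force on a finger pad.
Only numpy, scipy, OpenCV 4.12 (cv2) and the standard library are available. Lean on these libraries where they do the work, as an engineer would, in place of code of your own. Each camera call takes 0.05 s, during which the arm holds its last target. There are 200 camera calls.

### The job

Two air selectors with H-shaped gates stand on the bench. The lever with the ball knob stands in its near right slot: push it with the fingertips out to the cross channel, across to the left lane, and fully home into the far left slot (far and left as the robot sees it), then let go. Only push: do not pull the knob up, leave the selector with the T-shaped handle as it is, and do not disturb the loose rings.

Things in the scene. Friction and masses are not known exactly. Their poses are not given: they have to be found in the camera images.
- ball: The selector to be shifted, with the ball knob: a grey housing 150 mm (its own x) by 130 mm (its own y), with a flat steel gate plate as its top face 71 mm above the bench. Fixed to the bench. Origin: centre of the underside; x points to its far side (away from the robot, give or take the yaw of up to 0.35 rad), y to its left, z up.
- ball_gate (a point): Centre of the H cut-out in the ball selector's gate plate, on its top face; axes as the housing. Two lanes along x at y = +19 mm (left) and -19 mm (right), 14 mm wide, ending 30 mm before and behind the centre; between them a cross channel along y, 16 mm wide. The lever's 10 mm stem is stopped by the two steel tongues between the lanes, whose corners at the channel are rounded by 6 mm.
- ball_knob (a point): Centre of the ball knob, black, 36 mm in diameter, on top of the lever: 137 mm above the bench when upright, about 122 mm when it leans home in a slot. The lever pivots inside the housing, 12 mm above the bench under the gate's centre, 125 mm below the knob's centre.
- ball_side (a joint): Sideways lean of the ball lever, rad: 0 upright, positive to the left (+y of the housing), stops at -0.345 (right lane, where it starts) and +0.345 (left lane). The knob lies at y = 0.125 cos(fore) sin(side) from the gate's centre. About 2 N at the knob moves the lever; it stays where it is left.
- ball_fore (a joint): Fore-and-aft lean of the ball lever, rad: 0 in the cross channel (it can cross within 0.05 of 0; the rounded corners lead it in from about 0.1), positive to the far side (+x of the housing), stops at -0.38 (home in a near slot) and +0.38 (home in a far slot). Knob at x = 0.125 sin(fore) from the gate's centre. It starts in the near slot, between -0.375 and -0.18.
- ball_lift (a joint): How far the ball knob is pulled up along its stem, m: 0 down, at most 0.010. A spring of 15 N holds it down. It must stay down.
- tee: The other selector, with the same housing and gate, to be left alone: a grey housing 150 mm (its own x) by 130 mm (its own y), with a flat steel gate plate as its top face 71 mm above the bench. Fixed to the bench. Origin: centre of the underside; x points to its far side (away from the robot, give or take the yaw of up to 0.35 rad), y to its left, z up.
- tee_knob (a point): Centre of the other selector's T-shaped handle, a black bar 72 mm long across (along the housing's y when upright) and 20 mm thick, about 137 mm above the bench. Must not be moved.
- ring_a: Loose setting ring, 47 mm across, 13 mm high, lying between the two selectors; origin: centre of its underside. Leave it.
- ring_b: Loose setting ring, 33 mm across, 13 mm high, lying between the two selectors; origin: centre of its underside. Leave it.
- ring_c: Loose setting ring, 73 mm across, 20 mm high, behind the selectors; origin: centre of its underside. Leave it.
- ring_d: Loose setting ring, 80 mm across, 20 mm high, behind the selectors; origin: centre of its underside. Leave it.
- ring_e: Loose setting ring, 93 mm across, 23 mm high, behind the selectors on the right; origin: centre of its underside. Leave it.

How it is judged:
By the outcome, as a careful person would: the job done as asked, in the order asked, and still so for the second after the job is handed in, with the robot touching nothing.
It also fails if it takes over 53 s, if anything falls off the work surface, if the arm or the gripper's body presses on something with over 40 N, if the wrist force passes 120 N, or if a joint passes its speed limit or range.

## Working session

There is one attempt and no reset: what is moved stays moved. The work goes in short steps, Python scripts to look and compute and a tool call to move; the robot and the scene stay as the last step left them, time stands still between calls to the robot, and variables do not carry over. Pictures are saved under pics/ and viewed, at most 10 in all, crops included, and the job is handed in when it is done.

Besides the shell and the picture viewer there is one more tool, called after ">>>" as name([rows], argument=value, ...), one row to a line, values as JSON. apply_moves: Moves the arm, as the interface text tells. Shifts and turns lie within -1 to 1; 1 stands for 250 mm of shift or 30 degrees of turn. Its arguments: {"type":"object","properties":{"steps":{"type":"array"},"jaw":{"type":"number"},"newtons":{"type":"number"}},"required":["steps"]}

```bash
mkdir -p pics
python3 - <<'E'
from station import *
import cv2
for n in("top","side"):
    cv2.imwrite(f"pics/{n}0.png",grab_frame(n)); m=camera_model(n); print(n,m)
s=get_state(); print(s['t'],s['eef_pos'],s['ee_rot'],s['width'])
E
```

```text
top {'fx': 624.6356556825348, 'fy': 624.6356556825348, 'cx': 321.37321531632347, 'cy': 245.57319369988804, 'xyz': array([0.48961646, 0.08934468, 1.05293628]), 'rotation': array([-3.05173863e+00, -1.44541981e-03, -1.59717461e+00])}
side {'fx': 491.8208615848628, 'fy': 491.8208615848628, 'cx': 328.60200435602974, 'cy': 226.22930012911374, 'xyz': array([0.26690869, 0.78019866, 0.6486373 ]), 'rotation': array([-2.20412288, -0.01267048, -2.70081596])}
0.1 [0.17528356 0.65136327 0.22570298] [ 3.14006554e+00 -1.25066515e-04 -2.62939773e-01] 0.08759986042552366
```

View pics/top0.png

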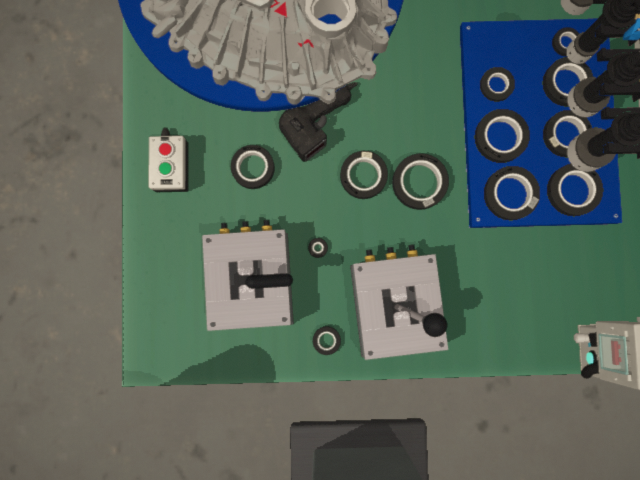

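View pics/side0.png

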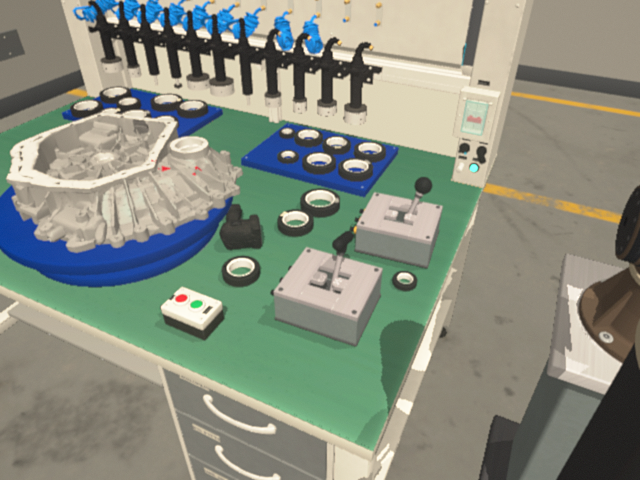

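```bash
cat > h.py <<'E'
from station import *
import cv2, numpy as np
from scipy.spatial.transform import Rotation as Ro
def ray(m,uv):
    R=Ro.from_euler('xyz',m['rotation']).as_matrix() if np.ndim(m['rotation'])==1 else np.array(m['rotation'])
    return R@np.array([(uv[0]-m['cx'])/m['fx'],(uv[1]-m['cy'])/m['fy'],1.])
def onz(m,uv,z):
    d=ray(m,uv); return m['xyz']+d*(z-m['xyz'][2])/d[2]
def two(m1,a,m2,b):
    d1,d2=[v/np.linalg.norm(v) for v in(ray(m1,a),ray(m2,b))]
    s=np.linalg.lstsq(np.c_[d1,-d2],m2['xyz']-m1['xyz'],rcond=None)[0]
    p,q=m1['xyz']+s[0]*d1,m2['xyz']+s[1]*d2
    return (p+q)/2,np.linalg.norm(p-q)
def blob(mask,near):
    cs,_=cv2.findContours(mask.astype(np.uint8),cv2.RETR_EXTERNAL,cv2.CHAIN_APPROX_NONE)
    return max([c for c in cs if cv2.pointPolygonTest(cv2.convexHull(c),near,True)>-15],key=cv2.contourArea)
E
python3 - <<'E'
from h import *
T,S=camera_model("top"),camera_model("side")
a,b=cv2.imread("pics/top0.png"),cv2.imread("pics/side0.png")
def sat(i):return cv2.cvtColor(i,cv2.COLOR_BGR2HSV)[...,1]
g=(sat(a)<45)&(a.max(2)>110)
for n,p in(("ball",(400,345)),("tee",(225,315))):
    c=blob(g,p); r=cv2.minAreaRect(c); bx=cv2.boxPoints(r); print(n,r)
    P=np.array([onz(T,q,.071) for q in bx]); print(P.round(3),P.mean(0).round(3))
    for i in range(4):
        d=P[(i+1)%4]-P[i]; print(np.linalg.norm(d).round(3),np.arctan2(d[1],d[0]).round(3))
def knob(i,p,w=25):
    m=np.zeros(i.shape[:2],np.uint8); m[p[1]-w:p[1]+w,p[0]-w:p[0]+w]=i[p[1]-w:p[1]+w,p[0]-w:p[0]+w].max(2)<50
    m=cv2.morphologyEx(m,cv2.MORPH_OPEN,np.ones((7,7)))
    return cv2.minEnclosingCircle(blob(m,p))
k1,k2=knob(a,(434,325)),knob(b,(424,185),15); print(k1,k2)
print(two(T,k1[0],S,k2[0]),[onz(T,k1[0],z).round(3) for z in(.122,.13)])
print("teeknob ends",onz(T,(250,281),.137),onz(T,(288,281),.137))
print([k for k in dir() if 'hold' in k.lower()], get_state().keys())
E
```

```text
ball ((217.51034545898438, 355.6480407714844), (546.8182373046875, 302.97332763671875), 38.222721099853516)
[[ 0.501  0.733  0.071]
 [ 0.877  0.442  0.071]
 [ 0.322 -0.224  0.071]
 [-0.019  0.076  0.071]] [0.42  0.257 0.071]
0.475 -0.658
0.867 -2.266
0.454 2.421
0.838 0.901
tee ((217.51034545898438, 355.6480407714844), (546.8182373046875, 302.97332763671875), 38.222721099853516)
[[ 0.501  0.733  0.071]
 [ 0.877  0.442  0.071]
 [ 0.322 -0.224  0.071]
 [-0.019  0.076  0.071]] [0.42  0.257 0.071]
0.475 -0.658
0.867 -2.266
0.454 2.421
0.838 0.901Traceback (most recent call last):
  File "<stdin>", line 15, in <module>
  File "<stdin>", line 14, in knob
  File "h.py", line 16, in blob
    return max([c for c in cs if cv2.pointPolygonTest(cv2.convexHull(c),near,True)>-15],key=cv2.contourArea)
ValueError: max() iterable argument is empty
```

```bash
sed -i '/^def blob/,$d' h.py
cat >> h.py <<'E'
def blob(mask,near):
    cs,_=cv2.findContours(mask.astype(np.uint8),cv2.RETR_EXTERNAL,cv2.CHAIN_APPROX_NONE)
    return max([c for c in cs if cv2.pointPolygonTest(c,near,True)>-4 and cv2.contourArea(c)<14000],key=cv2.contourArea)
def knob(i,p,w=25,th=60):
    m=np.zeros(i.shape[:2],np.uint8); s=np.s_[p[1]-w:p[1]+w,p[0]-w:p[0]+w]
    m[s]=i[s].max(2)<th
    m=cv2.morphologyEx(m,cv2.MORPH_OPEN,np.ones((5,5)))
    return cv2.minEnclosingCircle(blob(m,p))
E
python3 - <<'E'
from h import *
T,S=camera_model("top"),camera_model("side")
a,b=cv2.imread("pics/top0.png"),cv2.imread("pics/side0.png")
hs=cv2.cvtColor(a,cv2.COLOR_BGR2HSV)
g=(hs[...,1]<45)&(hs[...,2]>110)
for n,p in(("ball",(380,345)),("tee",(225,315))):
    c=blob(g,p); r=cv2.minAreaRect(c); bx=cv2.boxPoints(r)
    P=np.array([onz(T,q,.071) for q in bx]); print(n,bx.round(),P.mean(0).round(4))
    for i in range(2):
        d=P[(i+1)%4]-P[i]; print(np.linalg.norm(d).round(3),np.arctan2(d[1],d[0]).round(3))
print(b[185,424],a[325,434],a[330,475])
k1,k2=knob(a,(434,325)),knob(b,(424,185),12); print(k1,k2)
print(two(T,k1[0],S,k2[0]),[onz(T,k1[0],z).round(3) for z in(.122,.13)])
print("teeknob ends",onz(T,(250,281),.137),onz(T,(288,281),.137))
E
```

```text
ball [[352. 263.]
 [436. 253.]
 [448. 350.]
 [364. 360.]] [ 0.4796 -0.0351  0.071 ]
0.133 -1.476
0.152 -3.063
tee [[200. 234.]
 [284. 229.]
 [290. 325.]
 [206. 331.]] [0.5275 0.2065 0.071 ]
0.133 -1.533
0.151 -3.099
[61 66 66] [41 43 44] [ 83 111  69]
((434.6785583496094, 323.58929443359375), 12.548039436340332) ((421.0, 188.0), 6.403224468231201)
(array([ 0.45430955, -0.07900496,  0.11878652]), np.float64(0.0027236188446965134)) [array([ 0.453, -0.079,  0.122]), array([ 0.453, -0.077,  0.13 ])]
teeknob ends [0.52274213 0.19171366 0.137     ] [0.52127703 0.13608363 0.137     ]
```

>>> apply_moves([
  {"translation": [0.08, -0.08, 0], "rotation": [0, 0, 0.06]},
  {"translation": [0.18, -0.2, 0], "rotation": [0, 0, 0.14]},
  {"translation": [0.28, -0.32, 0], "rotation": [0, 0, 0.22]},
  {"translation": [0.38, -0.44, 0], "rotation": [0, 0, 0.3]},
  {"translation": [0.48, -0.56, 0], "rotation": [0, 0, 0.38]},
  {"translation": [0.58, -0.68, 0], "rotation": [0, 0, 0.46]},
  {"translation": [0.68, -0.8, 0], "rotation": [0, 0, 0.54]},
  {"translation": [0.76, -0.9, 0], "rotation": [0, 0, 0.6]},
  {"translation": [0.8, -1, 0], "rotation": [0, 0, 0.65]},
  {"translation": [0.8, -1, 0], "rotation": [0, 0, 0.67]},
], jaw=1, newtons=10)

```text
t: 0.93
eef_pos: [0.3766, 0.3977, 0.2264]
ee_rot: [3.141, 0.001, 0.086]
force: [0.2, 1.2, -0.8]
width: 0.0264
gripper_force: 0.0
```

>>> apply_moves([
  {"translation": [0.06, -0.1, 0], "rotation": [0, 0, 0]},
  {"translation": [0.12, -0.2, 0], "rotation": [0, 0, 0]},
  {"translation": [0.18, -0.32, 0], "rotation": [0, 0, 0]},
  {"translation": [0.24, -0.44, 0], "rotation": [0, 0, 0]},
  {"translation": [0.28, -0.56, 0], "rotation": [0, 0, 0]},
  {"translation": [0.28, -0.68, 0], "rotation": [0, 0, 0]},
  {"translation": [0.28, -0.8, 0], "rotation": [0, 0, 0]},
  {"translation": [0.28, -0.9, 0], "rotation": [0, 0, 0]},
  {"translation": [0.28, -1, 0], "rotation": [0, 0, 0]},
  {"translation": [0.28, -1, 0], "rotation": [0, 0, 0]},
])

```text
t: 1.77
eef_pos: [0.4445, 0.1486, 0.2265]
ee_rot: [3.141, 0.001, 0.086]
force: [-0.4, -0.2, -0.4]
width: 0.0005
gripper_force: 0.0
```

>>> apply_moves([
  {"translation": [-0.01, -0.08, 0], "rotation": [0, 0, 0]},
  {"translation": [-0.03, -0.2, 0], "rotation": [0, 0, 0]},
  {"translation": [-0.05, -0.32, 0], "rotation": [0, 0, 0]},
  {"translation": [-0.07, -0.44, 0], "rotation": [0, 0, 0]},
  {"translation": [-0.09, -0.56, 0], "rotation": [0, 0, 0]},
  {"translation": [-0.11, -0.68, 0], "rotation": [0, 0, 0]},
  {"translation": [-0.13, -0.8, 0], "rotation": [0, 0, 0]},
  {"translation": [-0.14, -0.88, 0], "rotation": [0, 0, 0]},
  {"translation": [-0.14, -0.92, 0], "rotation": [0, 0, 0]},
  {"translation": [-0.14, -0.92, 0], "rotation": [0, 0, 0]},
])

```text
t: 2.6
eef_pos: [0.41, -0.0795, 0.2264]
ee_rot: [3.142, 0.0, 0.086]
force: [0.5, 0.6, 0.3]
width: 0.0004
gripper_force: 0.0
```

Run:
```python
from h import *
s=get_state();m=camera_model("wrist");i=grab_frame("wrist");cv2.imwrite("pics/w1.png",i)
print(s['t'],s['eef_pos'],s['ee_rot'],m)
```

```text
2.6 [ 0.41000056 -0.07949582  0.22642113] [3.14153822e+00 3.99895482e-04 8.58621920e-02] {'fx': 430.4850755724493, 'fy': 430.4850755724493, 'cx': 323.2893906455707, 'cy': 230.82389543605717, 'xyz': array([ 0.47956707, -0.07283316,  0.38545887]), 'rotation': array([ 2.87477591e+00, -6.65422540e-04, -1.48488811e+00])}
```

View pics/w1.png

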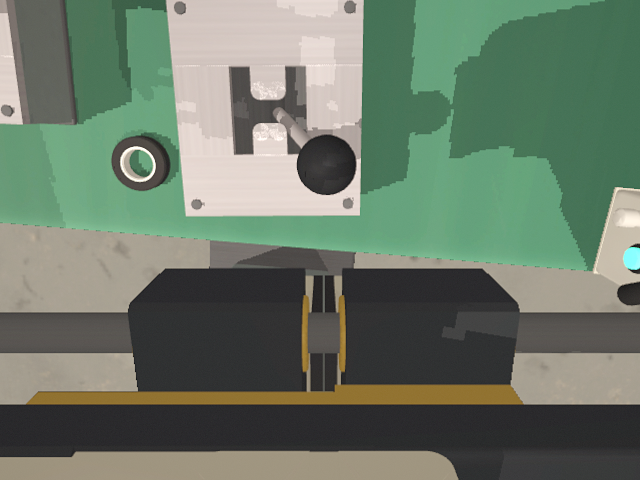

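Run:
```python
from h import *
m=camera_model("wrist");i=cv2.imread("pics/w1.png")
R=Ro.from_euler('xyz',m['rotation']).as_matrix()
def proj(p):
    c=R.T@(np.array(p)-m['xyz']); return (m['fx']*c[0]/c[2]+m['cx'],m['fy']*c[1]/c[2]+m['cy'],c[2])
for z in(0.226,.25,.28,.3): print(z,proj([.41,-.0795,z]))
k=knob(i,(326,165),45,75); print(k)
for z in(.122,.126,.13): print(onz(m,k[0],z).round(4))
hs=cv2.cvtColor(i,cv2.COLOR_BGR2HSV); g=(hs[...,1]<45)&(hs[...,2]>110)
for uv in((187,216),(361,214),(180,8),(349,7),(196.5,204),(348,203),(229.5,67),(307,67),(234,155)): print(uv,onz(m,uv,.071).round(4))
print("rot dir", [np.round(onz(m,(348,203),.071)-onz(m,(196.5,204),.071),4)])
```

```text
0.226 (np.float64(326.63177868480744), np.float64(294.87966303352056), np.float64(0.17231340123812755))
0.25 (np.float64(327.1865776374376), np.float64(323.07693253180105), np.float64(0.1491619524575088))
0.28 (np.float64(328.18055944228735), np.float64(373.59536392909115), np.float64(0.1202226414817353))
0.3 (np.float64(329.15988245996056), np.float64(423.36877270048114), np.float64(0.10092976749788636))
((325.68603515625, 164.5), 30.00048828125)
[ 0.4499 -0.0762  0.122 ]
[ 0.4503 -0.0762  0.126 ]
[ 0.4508 -0.0761  0.13  ]
(187, 216) [0.3969 0.0232 0.071 ]
(361, 214) [ 0.4096 -0.1066  0.071 ]
(180, 8) [0.5387 0.0283 0.071 ]
(349, 7) [ 0.5489 -0.0834  0.071 ]
(196.5, 204) [0.4067 0.0162 0.071 ]
(348, 203) [ 0.4171 -0.0961  0.071 ]
(229.5, 67) [ 0.5047 -0.0055  0.071 ]
(307, 67) [ 0.5093 -0.0585  0.071 ]
(234, 155) [ 0.4452 -0.0105  0.071 ]
rot dir [array([ 0.0104, -0.1123,  0.    ])]
```

>>> apply_moves([
  {"translation": [0, 0, -0.04], "rotation": [0, 0, 0]},
  {"translation": [0, 0, -0.1], "rotation": [0, 0, 0]},
  {"translation": [0, 0, -0.16], "rotation": [0, 0, 0]},
  {"translation": [0, 0, -0.22], "rotation": [0, 0, 0]},
  {"translation": [0, 0, -0.28], "rotation": [0, 0, 0]},
  {"translation": [0, 0, -0.34], "rotation": [0, 0, 0]},
  {"translation": [0, 0, -0.4], "rotation": [0, 0, 0]},
  {"translation": [0, 0, -0.44], "rotation": [0, 0, 0]},
  {"translation": [0, 0, -0.46], "rotation": [0, 0, 0]},
  {"translation": [0, 0, -0.46], "rotation": [0, 0, 0]},
])

```text
t: 3.48
eef_pos: [0.4095, -0.0776, 0.1101]
ee_rot: [3.141, 0.003, 0.089]
force: [-0.2, 1.2, 0.4]
width: 0.0003
gripper_force: 0.0
```

>>> apply_moves([
  {"translation": [0.02, 0.002, 0], "rotation": [0, 0, 0]},
  {"translation": [0.04, 0.004, 0], "rotation": [0, 0, 0]},
  {"translation": [0.06, 0.006, 0], "rotation": [0, 0, 0]},
  {"translation": [0.08, 0.007, 0], "rotation": [0, 0, 0]},
  {"translation": [0.1, 0.009, 0], "rotation": [0, 0, 0]},
  {"translation": [0.12, 0.011, 0], "rotation": [0, 0, 0]},
  {"translation": [0.14, 0.013, 0], "rotation": [0, 0, 0]},
  {"translation": [0.15, 0.014, 0], "rotation": [0, 0, 0]},
  {"translation": [0.16, 0.015, 0], "rotation": [0, 0, 0]},
  {"translation": [0.16, 0.015, 0], "rotation": [0, 0, 0]},
])

```text
t: 4.32
eef_pos: [0.4509, -0.0744, 0.1115]
ee_rot: [3.142, -0.0, 0.088]
force: [-0.5, -1.5, 1.1]
width: 0.0005
gripper_force: 0.7
```

Run:
```python
from h import *
s=get_state();m=camera_model("wrist");i=grab_frame("wrist");cv2.imwrite("pics/w2.png",i)
print(s['eef_pos'])
```

```text
[ 0.45090591 -0.07440499  0.11149711]
```

View pics/w2.png

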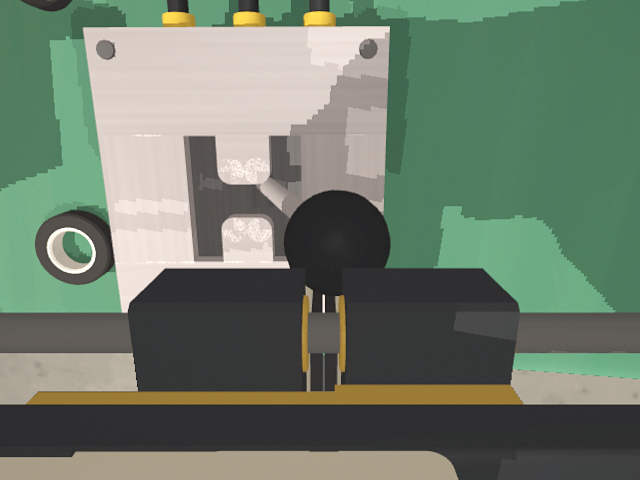

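```bash
cat >> h.py <<'E'
G=np.array([.478,-.034]);U=np.array([.9958,.0918]);V=np.array([-.0918,.9958])
def hf(p): d=np.array(p[:2])-G; return (d@U).round(4),(d@V).round(4)
E
python3 - <<'E'
from h import *
m=camera_model("wrist")
for z in(.126,.13): print(hf(onz(m,(337,242.5),z)))
print(hf(get_state()['eef_pos']))
E
```

```text
(np.float64(-0.0048), np.float64(-0.0421))
(np.float64(-0.0036), np.float64(-0.0419))
(np.float64(-0.0309), np.float64(-0.0377))
```

>>> apply_moves([
  {"translation": [0.012, 0.001, 0], "rotation": [0, 0, 0]},
  {"translation": [0.012, 0.001, 0], "rotation": [0, 0, 0]},
  {"translation": [-0.048, -0.004, 0], "rotation": [0, 0, 0]},
  {"translation": [-0.048, -0.004, 0], "rotation": [0, 0, 0]},
  {"translation": [-0.04, -0.084, 0], "rotation": [0, 0, 0]},
  {"translation": [-0.03, -0.196, 0], "rotation": [0, 0, 0]},
  {"translation": [-0.03, -0.196, 0], "rotation": [0, 0, 0]},
  {"translation": [0.057, -0.188, 0], "rotation": [0, 0, 0]},
  {"translation": [0.141, -0.18, 0], "rotation": [0, 0, 0]},
  {"translation": [0.141, -0.18, 0], "rotation": [0, 0, 0]},
])

```text
t: 5.2
eef_pos: [0.4899, -0.1192, 0.112]
ee_rot: [3.141, -0.003, 0.089]
force: [1.2, -0.3, 0.8]
width: 0.0003
gripper_force: 0.0
```

Run:
```python
from h import *
s=get_state();i=grab_frame("wrist");cv2.imwrite("pics/w3.png",i)
print(s['eef_pos'],hf(s['eef_pos']))
```

```text
[ 0.48986436 -0.11920774  0.11201423] (np.float64(0.004), np.float64(-0.0859))
```

View pics/w3.png

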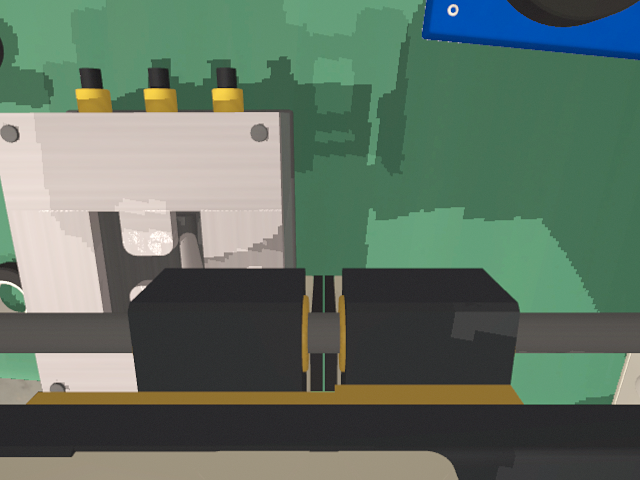

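Run:
```python
from h import *
m=camera_model("wrist"); R=Ro.from_euler('xyz',m['rotation']).as_matrix()
for f in(-.05,0,.05,.1,.2):
    o=[]
    for L in(.04,.06,.08,.1):
        x,y,z=L*np.sin(f),-L*np.cos(f)*np.sin(.345),.012+L*np.cos(f)*np.cos(.345)
        p=np.r_[G+x*U+y*V,z]; c=R.T@(p-m['xyz']); o.append((m['fx']*c[:2]/c[2]+[m['cx'],m['cy']]).round().tolist())
    print(f,o)
for n in("side","top"): cv2.imwrite(f"pics/{n}3.png",cv2.resize(grab_frame(n)[120:330,330:540] if n=="side" else grab_frame(n)[220:400,330:510],(540,540)))
```

```text
-0.05 [[191.0, 255.0], [193.0, 269.0], [196.0, 286.0], [200.0, 305.0]]
0 [[190.0, 252.0], [193.0, 264.0], [196.0, 277.0], [199.0, 294.0]]
0.05 [[190.0, 248.0], [192.0, 258.0], [195.0, 269.0], [198.0, 283.0]]
0.1 [[190.0, 245.0], [192.0, 252.0], [194.0, 261.0], [197.0, 271.0]]
0.2 [[189.0, 237.0], [191.0, 240.0], [192.0, 243.0], [195.0, 247.0]]
```

View pics/side3.png

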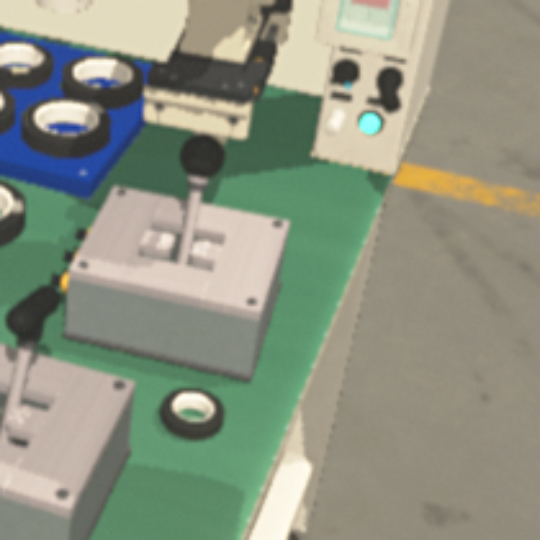

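Run:
```python
from h import *
S=camera_model("side"); uv=(330+203*210/540,120+156*210/540)
for z in(.127,.13,.133): print(z,hf(onz(S,uv,z)))
```

```text
0.127 (np.float64(0.0009), np.float64(-0.0481))
0.13 (np.float64(0.0001), np.float64(-0.043))
0.133 (np.float64(-0.0007), np.float64(-0.038))
```

>>> apply_moves([
  {"translation": [-0.016, -0.001, 0], "rotation": [0, 0, 0]},
  {"translation": [-0.019, 0.036, 0], "rotation": [0, 0, 0]},
  {"translation": [-0.022, 0.07, 0], "rotation": [0, 0, 0]},
  {"translation": [-0.025, 0.1, 0], "rotation": [0, 0, 0]},
  {"translation": [-0.028, 0.13, 0], "rotation": [0, 0, 0]},
  {"translation": [-0.031, 0.16, 0], "rotation": [0, 0, 0]},
  {"translation": [-0.034, 0.19, 0], "rotation": [0, 0, 0]},
  {"translation": [-0.037, 0.22, 0], "rotation": [0, 0, 0]},
  {"translation": [-0.039, 0.25, 0], "rotation": [0, 0, 0]},
  {"translation": [-0.039, 0.25, 0], "rotation": [0, 0, 0]},
])

```text
t: 6.18
eef_pos: [0.4756, -0.0555, 0.1113]
ee_rot: [-3.141, 0.0, 0.089]
force: [-0.4, 0.4, -0.5]
width: 0.0007
gripper_force: 0.0
```

```bash
cat > look.py <<'E'
from h import *
import sys
s=get_state(); print(s['t'],hf(s['eef_pos']),s['force'].round(1))
cv2.imwrite(f"pics/{sys.argv[1]}.png",cv2.resize(grab_frame("side")[120:330,330:540],(540,540)))
E
python3 look.py s4
```

```text
6.1833 (np.float64(-0.0044), np.float64(-0.0212)) [-0.4  0.4 -0.5]
```

View pics/s4.png

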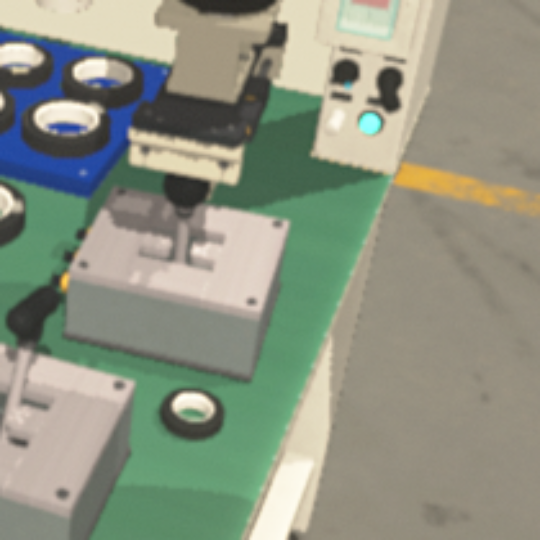

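Run:
```python
from h import *
S=camera_model("side"); 
for c in((187,186),(187,183)):
  uv=(330+c[0]*210/540,120+c[1]*210/540)
  for z in(.134,.137): print(z,hf(onz(S,uv,z)))
```

```text
0.134 (np.float64(0.0008), np.float64(0.0118))
0.137 (np.float64(0.0), np.float64(0.0165))
0.134 (np.float64(0.0018), np.float64(0.0076))
0.137 (np.float64(0.001), np.float64(0.0124))
```

>>> apply_moves([
  {"translation": [0, 0.015, 0], "rotation": [0, 0, 0]},
  {"translation": [0, 0.03, 0], "rotation": [0, 0, 0]},
  {"translation": [-0.001, 0.045, 0], "rotation": [0, 0, 0]},
  {"translation": [-0.002, 0.06, 0], "rotation": [0, 0, 0]},
  {"translation": [-0.003, 0.075, 0], "rotation": [0, 0, 0]},
  {"translation": [-0.004, 0.09, 0], "rotation": [0, 0, 0]},
  {"translation": [-0.005, 0.1, 0], "rotation": [0, 0, 0]},
  {"translation": [-0.005, 0.11, 0], "rotation": [0, 0, 0]},
  {"translation": [-0.005, 0.12, 0], "rotation": [0, 0, 0]},
  {"translation": [-0.005, 0.12, 0], "rotation": [0, 0, 0]},
])

```text
t: 7.07
eef_pos: [0.4745, -0.027, 0.1115]
ee_rot: [3.141, 0.0, 0.088]
force: [-0.0, -4.4, -1.3]
width: 0.0003
gripper_force: 1.7
```

```bash
python3 look.py s5
```

```text
7.0667 (np.float64(-0.0029), np.float64(0.0073)) [-0.  -4.4 -1.3]
```

View pics/s5.png

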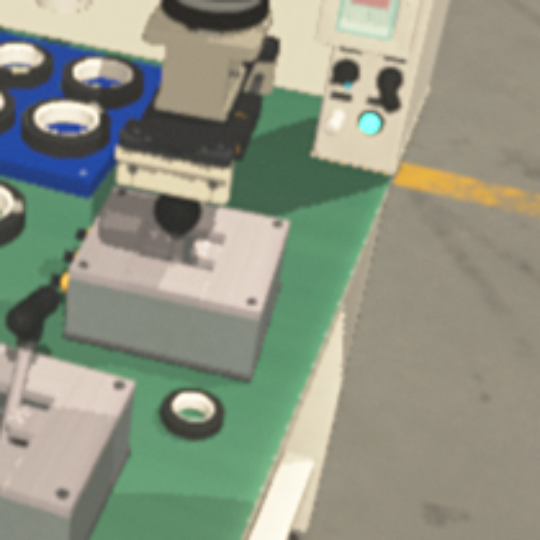

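Run:
```python
from h import *
S=camera_model("side"); 
for c in((178,213),):
  uv=(330+c[0]*210/540,120+c[1]*210/540)
  for z in(.13,.133): print(z,hf(onz(S,uv,z)))
```

```text
0.13 (np.float64(-0.0004), np.float64(0.0447))
0.133 (np.float64(-0.0012), np.float64(0.0492))
```

>>> apply_moves([
  {"translation": [0, 0.005, 0], "rotation": [0, 0, 0]},
  {"translation": [0, 0.01, 0], "rotation": [0, 0, 0]},
  {"translation": [0, 0.015, 0], "rotation": [0, 0, 0]},
  {"translation": [0, 0.02, 0], "rotation": [0, 0, 0]},
  {"translation": [0, 0.02, 0], "rotation": [0, 0, 0]},
  {"translation": [0, 0.02, 0], "rotation": [0, 0, 0]},
  {"translation": [0, 0.02, 0], "rotation": [0, 0, 0]},
  {"translation": [0, 0.02, 0], "rotation": [0, 0, 0]},
  {"translation": [0, 0.02, 0], "rotation": [0, 0, 0]},
  {"translation": [0, 0.02, 0], "rotation": [0, 0, 0]},
])

```text
t: 7.95
eef_pos: [0.4737, -0.0253, 0.1114]
ee_rot: [3.137, 0.003, 0.088]
force: [3.8, -23.4, -2.7]
width: 0.0007
gripper_force: 11.2
```

>>> apply_moves([
  {"translation": [0.004, -0.04, 0], "rotation": [0, 0, 0]},
  {"translation": [0.009, -0.1, 0], "rotation": [0, 0, 0]},
  {"translation": [0.009, -0.1, 0], "rotation": [0, 0, 0]},
  {"translation": [-0.08, -0.108, 0], "rotation": [0, 0, 0]},
  {"translation": [-0.174, -0.116, 0], "rotation": [0, 0, 0]},
  {"translation": [-0.174, -0.116, 0], "rotation": [0, 0, 0]},
  {"translation": [-0.184, 0, 0], "rotation": [0, 0, 0]},
  {"translation": [-0.194, 0.103, 0], "rotation": [0, 0, 0]},
  {"translation": [-0.194, 0.103, 0], "rotation": [0, 0, 0]},
  {"translation": [-0.194, 0.103, 0], "rotation": [0, 0, 0]},
])

```text
t: 8.78
eef_pos: [0.4267, 0.0053, 0.112]
ee_rot: [-3.141, -0.001, 0.09]
force: [0.7, -0.1, -0.5]
width: 0.0005
gripper_force: 0.0
```

Run:
```python
from h import *
s=get_state();m=camera_model("wrist");i=grab_frame("wrist");cv2.imwrite("pics/w6.png",i)
print(s['eef_pos'],hf(s['eef_pos']))
k=knob(i,(320,225),90,75);print(k,hf(onz(m,k[0],.13)))
```

```text
[0.4266664  0.00530956 0.11196189] (np.float64(-0.0475), np.float64(0.0439))
((331.68255615234375, 183.9557647705078), 55.4334831237793) (np.float64(-0.0002), np.float64(0.0416))
```

View pics/w6.png

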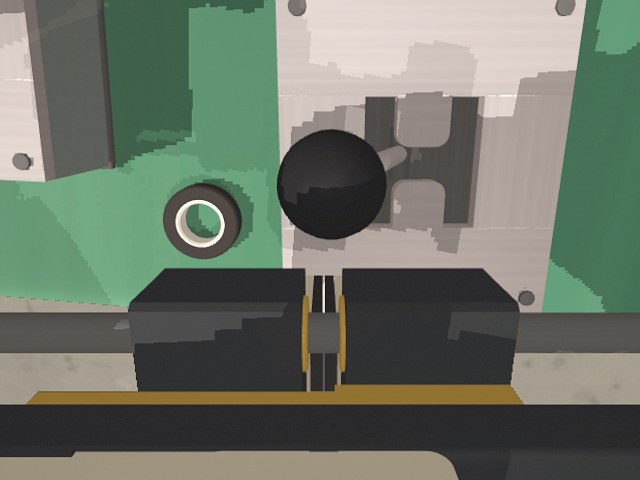

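>>> apply_moves([
  {"translation": [0.035, 0.0, 0], "rotation": [0, 0, 0]},
  {"translation": [0.07, 0.0, 0], "rotation": [0, 0, 0]},
  {"translation": [0.1, 0.002, 0], "rotation": [0, 0, 0]},
  {"translation": [0.13, 0.004, 0], "rotation": [0, 0, 0]},
  {"translation": [0.16, 0.006, 0], "rotation": [0, 0, 0]},
  {"translation": [0.19, 0.008, 0], "rotation": [0, 0, 0]},
  {"translation": [0.215, 0.01, 0], "rotation": [0, 0, 0]},
  {"translation": [0.24, 0.011, 0], "rotation": [0, 0, 0]},
  {"translation": [0.256, 0.011, 0], "rotation": [0, 0, 0]},
  {"translation": [0.256, 0.011, 0], "rotation": [0, 0, 0]},
])

```text
t: 9.67
eef_pos: [0.4907, 0.0064, 0.1113]
ee_rot: [3.141, 0.0, 0.088]
force: [-1.5, -1.5, -0.4]
width: 0.0005
gripper_force: 0.5
```

>>> apply_moves([
  {"translation": [0.004, 0, 0], "rotation": [0, 0, 0]},
  {"translation": [0.008, 0.001, 0], "rotation": [0, 0, 0]},
  {"translation": [0.012, 0.001, 0], "rotation": [0, 0, 0]},
  {"translation": [0.012, 0.001, 0], "rotation": [0, 0, 0]},
  {"translation": [0.012, 0.001, 0], "rotation": [0, 0, 0]},
  {"translation": [0.012, 0.001, 0], "rotation": [0, 0, 0]},
  {"translation": [0.012, 0.001, 0], "rotation": [0, 0, 0]},
  {"translation": [0.012, 0.001, 0], "rotation": [0, 0, 0]},
  {"translation": [0.012, 0.001, 0], "rotation": [0, 0, 0]},
  {"translation": [0.012, 0.001, 0], "rotation": [0, 0, 0]},
])

```text
t: 10.5
eef_pos: [0.4931, 0.0068, 0.1116]
ee_rot: [-3.142, -0.0, 0.088]
force: [-1.3, -0.5, -1.5]
width: 0.0004
gripper_force: 1.1
```

>>> apply_moves([
  {"translation": [0.003, 0, 0], "rotation": [0, 0, 0]},
  {"translation": [0.006, 0, 0], "rotation": [0, 0, 0]},
  {"translation": [0.006, 0, 0], "rotation": [0, 0, 0]},
  {"translation": [0.006, 0, 0], "rotation": [0, 0, 0]},
  {"translation": [0.006, 0, 0], "rotation": [0, 0, 0]},
  {"translation": [0.006, 0, 0], "rotation": [0, 0, 0]},
  {"translation": [0.006, 0, 0], "rotation": [0, 0, 0]},
  {"translation": [0.006, 0, 0], "rotation": [0, 0, 0]},
  {"translation": [0.006, 0, 0], "rotation": [0, 0, 0]},
  {"translation": [0.006, 0, 0], "rotation": [0, 0, 0]},
])

```text
t: 11.33
eef_pos: [0.4944, 0.0067, 0.1114]
ee_rot: [3.142, 0.0, 0.088]
force: [-4.3, -1.7, -1.9]
width: 0.0004
gripper_force: 2.1
```

>>> apply_moves([
  {"translation": [0.003, 0, 0], "rotation": [0, 0, 0]},
  {"translation": [0.006, 0, 0], "rotation": [0, 0, 0]},
  {"translation": [0.006, 0, 0], "rotation": [0, 0, 0]},
  {"translation": [0.006, 0, 0], "rotation": [0, 0, 0]},
  {"translation": [0.006, 0, 0], "rotation": [0, 0, 0]},
  {"translation": [0.006, 0, 0], "rotation": [0, 0, 0]},
  {"translation": [0.006, 0, 0], "rotation": [0, 0, 0]},
  {"translation": [0.006, 0, 0], "rotation": [0, 0, 0]},
  {"translation": [0.006, 0, 0], "rotation": [0, 0, 0]},
  {"translation": [0.006, 0, 0], "rotation": [0, 0, 0]},
])

```text
t: 12.17
eef_pos: [0.4953, 0.0067, 0.1112]
ee_rot: [3.142, 0.002, 0.088]
force: [-5.9, -0.4, -1.2]
width: 0.0008
gripper_force: 3.1
```

>>> apply_moves([
  {"translation": [0.003, 0, 0], "rotation": [0, 0, 0]},
  {"translation": [0.006, 0, 0], "rotation": [0, 0, 0]},
  {"translation": [0.009, 0, 0], "rotation": [0, 0, 0]},
  {"translation": [0.009, 0, 0], "rotation": [0, 0, 0]},
  {"translation": [0.009, 0, 0], "rotation": [0, 0, 0]},
  {"translation": [0.009, 0, 0], "rotation": [0, 0, 0]},
  {"translation": [0.009, 0, 0], "rotation": [0, 0, 0]},
  {"translation": [0.009, 0, 0], "rotation": [0, 0, 0]},
  {"translation": [0.009, 0, 0], "rotation": [0, 0, 0]},
  {"translation": [0.009, 0, 0], "rotation": [0, 0, 0]},
])

```text
t: 13.0
eef_pos: [0.4965, 0.0065, 0.1109]
ee_rot: [3.142, 0.003, 0.087]
force: [-9.3, 0.8, -0.1]
width: 0.0007
gripper_force: 4.5
```

>>> apply_moves([
  {"translation": [-0.03, -0.003, 0], "rotation": [0, 0, 0]},
  {"translation": [-0.08, -0.007, 0], "rotation": [0, 0, 0]},
  {"translation": [-0.13, -0.012, 0], "rotation": [0, 0, 0]},
  {"translation": [-0.18, -0.017, 0], "rotation": [0, 0, 0]},
  {"translation": [-0.2, -0.018, 0], "rotation": [0, 0, 0]},
  {"translation": [-0.2, -0.018, 0.1], "rotation": [0, 0, 0]},
  {"translation": [-0.2, -0.018, 0.2], "rotation": [0, 0, 0]},
  {"translation": [-0.2, -0.018, 0.3], "rotation": [0, 0, 0]},
  {"translation": [-0.2, -0.018, 0.36], "rotation": [0, 0, 0]},
  {"translation": [-0.2, -0.018, 0.36], "rotation": [0, 0, 0]},
])

```text
t: 13.83
eef_pos: [0.4519, 0.0033, 0.2061]
ee_rot: [-3.14, -0.009, 0.089]
force: [0.6, 0.6, -0.3]
width: 0.0001
gripper_force: 0.0
```

Run:
```python
from h import *
s=get_state();m=camera_model("wrist");i=grab_frame("wrist");cv2.imwrite("pics/w7.png",i)
R=Ro.from_euler('xyz',m['rotation']).as_matrix()
c=R.T@(np.r_[G+.0464*U+.0393*V,.122]-m['xyz']); e=m['fx']*c[:2]/c[2]+[m['cx'],m['cy']]
print(s['eef_pos'],hf(s['eef_pos']),e)
k=knob(i,tuple(int(v) for v in e),50,75);print(k,hf(onz(m,k[0],.122)))
```

```text
[0.45193742 0.00331402 0.2060655 ] (np.float64(-0.0225), np.float64(0.0395)) [324.62256169 116.46940297]
((326.0, 116.5), 33.245399475097656) (np.float64(0.0464), np.float64(0.0385))
```

View pics/w7.png

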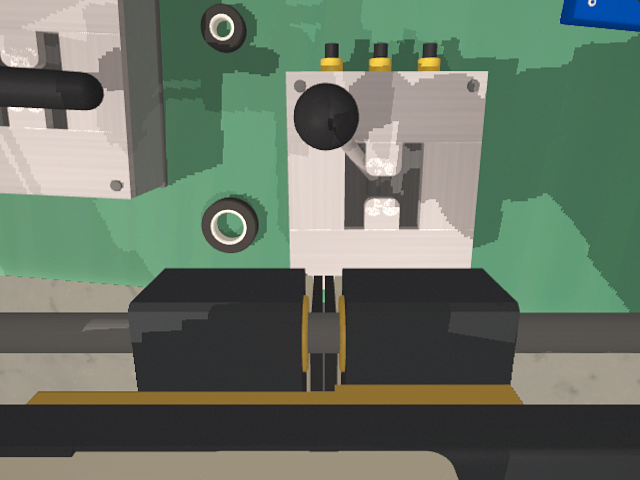

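Knob at (326,116) sits in the far left slot at x = 46.4 mm, as expected for home. The rings and the T-handle are unmoved. I'll give it one firmer push to be sure.

>>> apply_moves([
  {"translation": [0, 0, -0.12], "rotation": [0, 0, 0]},
  {"translation": [0, 0, -0.25], "rotation": [0, 0, 0]},
  {"translation": [0, 0, -0.36], "rotation": [0, 0, 0]},
  {"translation": [0, 0, -0.36], "rotation": [0, 0, 0]},
  {"translation": [0.06, 0.005, -0.36], "rotation": [0, 0, 0]},
  {"translation": [0.12, 0.011, -0.36], "rotation": [0, 0, 0]},
  {"translation": [0.16, 0.015, -0.36], "rotation": [0, 0, 0]},
  {"translation": [0.18, 0.017, -0.36], "rotation": [0, 0, 0]},
  {"translation": [0.19, 0.018, -0.36], "rotation": [0, 0, 0]},
  {"translation": [0.2, 0.018, -0.36], "rotation": [0, 0, 0]},
])

```text
t: 14.72
eef_pos: [0.4966, 0.0064, 0.1114]
ee_rot: [3.141, 0.003, 0.087]
force: [-9.3, 2.3, 3.9]
width: 0.0001
gripper_force: 4.1
```

>>> apply_moves([
  {"translation": [0.002, 0, 0], "rotation": [0, 0, 0]},
  {"translation": [0.004, 0, 0], "rotation": [0, 0, 0]},
  {"translation": [0.006, 0, 0], "rotation": [0, 0, 0]},
  {"translation": [0.006, 0, 0], "rotation": [0, 0, 0]},
  {"translation": [0.006, 0, 0], "rotation": [0, 0, 0]},
  {"translation": [0.006, 0, 0], "rotation": [0, 0, 0]},
  {"translation": [0.006, 0, 0], "rotation": [0, 0, 0]},
  {"translation": [0.006, 0, 0], "rotation": [0, 0, 0]},
  {"translation": [0.006, 0, 0], "rotation": [0, 0, 0]},
  {"translation": [0.006, 0, 0], "rotation": [0, 0, 0]},
])

```text
t: 15.55
eef_pos: [0.4968, 0.0063, 0.1112]
ee_rot: [3.142, 0.005, 0.087]
force: [-9.1, 1.0, 3.4]
width: 0.0005
gripper_force: 4.4
```

>>> apply_moves([
  {"translation": [-0.03, -0.003, 0], "rotation": [0, 0, 0]},
  {"translation": [-0.08, -0.007, 0], "rotation": [0, 0, 0]},
  {"translation": [-0.13, -0.012, 0], "rotation": [0, 0, 0]},
  {"translation": [-0.18, -0.017, 0], "rotation": [0, 0, 0]},
  {"translation": [-0.2, -0.018, 0], "rotation": [0, 0, 0]},
  {"translation": [-0.2, -0.018, 0.1], "rotation": [0, 0, 0]},
  {"translation": [-0.2, -0.018, 0.2], "rotation": [0, 0, 0]},
  {"translation": [-0.2, -0.018, 0.3], "rotation": [0, 0, 0]},
  {"translation": [-0.2, -0.018, 0.36], "rotation": [0, 0, 0]},
  {"translation": [-0.2, -0.018, 0.36], "rotation": [0, 0, 0]},
])

```text
t: 16.38
eef_pos: [0.4521, 0.0029, 0.2056]
ee_rot: [-3.14, -0.007, 0.089]
force: [0.1, 0.1, -0.3]
width: 0.0005
gripper_force: 0.0
```

Run:
```python
from h import *
m=camera_model("wrist");i=grab_frame("wrist")
k=knob(i,(325,116),50,75);print(k,hf(onz(m,k[0],.122)),get_state()['force'].round(1))
print(job_done())
```

```text
((325.5, 116.5), 33.3542594909668) (np.float64(0.0464), np.float64(0.0383)) [-0.6  0.5 -0.8]
the job is handed in; nothing more can be done
None
```

The ball lever was pushed out to the cross channel, across to the left lane and home against the stop in the far left slot. I then let go and handed the job in at about 16 s, with the T-handle and rings untouched.

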